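Restock the finish cabinet's door rack with glass jars

ROBOT

A 6-joint arm with a two-finger parallel gripper is mounted at the origin on the work surface. World frame = base frame: x ahead of the robot, y to its left, z up, the work surface at z = 0. Lengths are in m, angles in rad, forces in N, time in s.
With the tool pointing down it reaches from about 0.35 to 0.725 m from the base axis. Payload 6 kg.
Tool frame: the origin (TCP) lies at the very end of the fingers, on their centre line; the grasp point (between the pads) lies 19 mm behind it; z points along the fingers, y is the line along which they close (so a half turn about z gives the same grasp; the last joint's range is limited). The gripper opens to 85 mm and grips with 20 to 120 N. Pads are 22 mm wide; open, the fingers measure 114 mm over their backs; the gripper's body (76 mm by 85 mm) begins 54 mm behind the grasp point. The pads swing forward as they close: fully open they stand 13 mm farther back than shut.
Start: joints at [-1.002, 0.04, 0.085, 0, -1.615, -0.334], TCP at [0.14, -0.584, 0.231] pointing down, gripper open.
Joint ranges: [-2.56, 2.56], [-1.29, 2.01], [-1.08, 1.49], [-3.29, 1.98], [-2.81, -0.18], [-2.99, 2.99]. Speed limits (rad/s): [2.57, 2.57, 3.01, 3.14, 3.14, 3.14].

INTERFACE

Orientations are given as a unit quaternion [x, y, z, w].
In Python, from cell import robot gives the robot as it stands. Calls block until the motion is done:
- robot.goto(position, orientation): joint-space move of the TCP to a pose.
- robot.line_to(position, speed=0.15, attitude=None): straight line of the TCP; attitude=None keeps the orientation; speed is the mean speed in m/s.
- robot.move_joints(angles): joint-space move.
- robot.command_gripper(opening, grip_force=None): opening from 0.0 (shut) to 1.0 (fully open); grip_force is the grip in N (None keeps the last); returns when the fingers have stopped.
- robot.hold(seconds).
- robot.solve_ik(position, orientation): joint angles nearest the present ones, or None.
- robot.camera(name): name is "scene" or "top"; returns a dict with "image" (384x512x3 uint8, blue, green, red), "z_map" (384x512 float32, m along the optical axis (not along the pixel's ray), 0 where there is no reading), "intrinsics" (3x3 intrinsics, pixels), "dist" ([k1, k2, p1, p2, k3] as OpenCV has them; the pictures are not rectified), "world_to_cam" (4x4, takes a point from world to camera coordinates). Camera axes: x right, y down, z forward; pixel columns grow to the right and rows downward; lengths in m; the calibration is good to about 2 mm. A picture is of the moment at which its call begins.
A pose or a line that the arm cannot do raises robot.Unreachable and nothing moves.
- robot.finish_job(): hands the job in; it is judged then, once.
Readings, each from a call of its own:
- robot.read_clock(): time.
- robot.read_q(): joint angles.
- robot.read_qvel(): joint speeds.
- robot.read_tau(): joint torques, N m.
- robot.read_tcp_pos(): TCP position.
- robot.read_ee_rot(): TCP orientation.
- robot.read_wrist_force(): force on the tool from outside, world axes, zero at the start.
- robot.read_wrist_torque(): the same for the moment, N m.
- robot.read_finger_gap(): opening from 0.0 (shut) to 1.0 (fully open).
- robot.read_grasp_force(): force on a finger pad.
Only numpy, scipy, OpenCV 4.12 (cv2) and the standard library are available. Lean on these libraries where they do the work, as an engineer would, in place of code of your own. Each camera call takes 0.05 s, during which the arm holds its last target. There are 200 camera calls.

TASK

Swing the grey finish cabinet's door wide open by its handle, take the empty slender tin out of the rack on the inside of the door and stand it upright in the plywood tray, then stand every full glass jar upright in the door rack and shut the door fully with the jars in it. Be gentle: the jars are glass, so never squeeze one with more than 15 N and set them down softly, and swing the door slowly both ways (no faster than about 80 degrees a second), never slamming it. Leave the other things on the bench where they are.

Things in the scene. Friction and masses are not known exactly. Their poses are not given: they have to be found in the camera images.
- door (a joint): hinge of the cabinet door, 0 = shut, grows as the free edge swings out towards the robot (clockwise from above), up to 1.9 rad; the door has a little friction, no spring and no latch, and stays where it is left
- hinge (a point): point on the door's upright hinge line, 12 mm above the table, at the cabinet's left front edge as seen from the robot. Turns with the door: its -y axis runs along the door from the hinge to the free edge, its +x axis points from the door's inner face into the cabinet (shut), towards the rack
- handle (a point): grip point of the door handle: an upright round steel bar 12 mm thick, 265 mm from the hinge along the door, its axis 52 mm in front of the door's inner face (panel 12 mm thick). The bar's free upper end is 16 mm above this point, open to pinching from straight above. The point is 207 mm above the table, 28 mm below the cabinet's top. Turns with the door, axes as hinge
- rack (a point): centre of the floor, 140 mm above the table, of the wooden trough on the door's inner face (inside the shut cabinet). Inside: 244 mm long along its y axis (-y to the door's free edge), 72 mm deep along x, from door panel (x = -36 mm) to front rail (x = +36 mm); no partitions. Rail and end walls rise 30 mm above the floor, the door panel 84 mm. Turns with the door
- cabinet: grey steel cabinet, fixed, 170 deep (x) x 300 wide (y) x 235 mm high, closed on top; its one door, 292 wide and 212 mm high with its foot 12 mm above the table, is in the front that faces -x of its frame; origin at the centre of the underside
- tray_in (a point): centre of the inner floor of the fixed plywood empties tray, outside 150 (x) x 130 (y) x 30 mm high, walls and floor 5 mm thick
- can: empty slender steel tin, 40 mm diameter, 85 mm high with a small cone at the top 13 mm, about 60 g; starts upright in the door rack; origin at the centre of its underside, z up along it
- jar1: straight-sided squat glass jar of brown finish, heavy-bottomed, with a metal screw cap of nearly the same width: 56 mm diameter, 72 mm high (the cap is the top 14 mm), about 180 g; starts upright on the table; origin at the centre of its underside, z up along it. Two or three of the jars jar1 to jar3 are present. Glass cracks if a finger squeezes it with more than 15 N
- jar2: straight-sided squat glass jar of brown finish, heavy-bottomed, with a metal screw cap of nearly the same width: 56 mm diameter, 72 mm high (the cap is the top 14 mm), about 180 g; starts upright on the table; origin at the centre of its underside, z up along it. Two or three of the jars jar1 to jar3 are present. Glass cracks if a finger squeezes it with more than 15 N
- jar3: straight-sided squat glass jar of brown finish, heavy-bottomed, with a metal screw cap of nearly the same width: 56 mm diameter, 72 mm high (the cap is the top 14 mm), about 180 g; starts upright on the table; origin at the centre of its underside, z up along it. Two or three of the jars jar1 to jar3 are present. Glass cracks if a finger squeezes it with more than 15 N
- glue: white glue bottle, 48 mm diameter, 150 mm high, standing; bystander, origin under its centre
- blank: small glued-up strip board, 130 x 66 x 25 mm; bystander, origin under its centre, x along it
- brush: brush, 170 mm long, lying; bystander
- tub: grey plastic tub, 84 mm across, 75 mm high; bystander, origin under its centre
- offcut: wood offcut, 90 x 45 x 20 mm; bystander, origin under its centre

How it is judged:
On the way, in this order (a step that is already met when the one before it is completed fails the run):
1. the door stands wide open (1.35 rad or more) (value of joint door above 1.35 rad), for 0.2 s.
2. the empty tin stands upright in the tray, released, the door still wide open (x of can in the frame of tray_in between -0.065 and 0.065 m and y of can in the frame of tray_in between -0.055 and 0.055 m and z of can in the frame of tray_in between -0.006 and 0.01 m and angle between can's own z axis and vertical below 0.15 rad and linear speed of can below 0.05 m/s and contact force between the fingers and can below 0.1 N and value of joint door above 1.2 rad), for 0.2 s.
3. every jar stands upright in the door rack, released, with the door still open (1.1 rad or more) (x of jar1 in the frame of rack between -0.02 and 0.022 m and y of jar1 in the frame of rack between -0.11 and 0.11 m and z of jar1 in the frame of rack between -0.006 and 0.008 m and angle between each of jar1, jar2, jar3's own z axis and vertical below 0.15 rad and linear speed of each of jar1, jar2, jar3 below 0.05 m/s and x of jar2 in the frame of rack between -0.02 and 0.022 m and y of jar2 in the frame of rack between -0.11 and 0.11 m and z of jar2 in the frame of rack between -0.006 and 0.008 m and x of jar3 in the frame of rack between -0.02 and 0.022 m and y of jar3 in the frame of rack between -0.11 and 0.11 m and z of jar3 in the frame of rack between -0.006 and 0.008 m and value of joint door above 1.1 rad and contact force between the fingers and jar1 below 0.1 N and contact force between the fingers and jar2 below 0.1 N and contact force between the fingers and jar3 below 0.1 N), for 0.2 s.
At the end, for the whole second after the job is handed in: the door is shut (within 0.05 rad), every jar present stands upright (within 0.15 rad) and at rest on the floor of the door rack, and the tin stands upright and at rest on the floor of the tray (value of joint door below 0.05 rad and x of jar1 in the frame of rack between -0.02 and 0.022 m and y of jar1 in the frame of rack between -0.11 and 0.11 m and z of jar1 in the frame of rack between -0.006 and 0.008 m and angle between each of jar1, jar2, jar3, can's own z axis and vertical below 0.15 rad and linear speed of each of jar1, jar2, jar3, can below 0.05 m/s and x of jar2 in the frame of rack between -0.02 and 0.022 m and y of jar2 in the frame of rack between -0.11 and 0.11 m and z of jar2 in the frame of rack between -0.006 and 0.008 m and x of jar3 in the frame of rack between -0.02 and 0.022 m and y of jar3 in the frame of rack between -0.11 and 0.11 m and z of jar3 in the frame of rack between -0.006 and 0.008 m and x of can in the frame of tray_in between -0.065 and 0.065 m and y of can in the frame of tray_in between -0.055 and 0.055 m and z of can in the frame of tray_in between -0.006 and 0.01 m); the robot touches nothing.
It fails at once if a glass jar is squeezed by the fingers with more than 15 N a side (contact force between the fingers and jar1 above 33 N or contact force between the fingers and jar2 above 33 N or contact force between the fingers and jar3 above 33 N).
It fails at once if a glass jar is knocked or dropped hard (more than 60 N) (contact force between anything else and jar1 above 60 N or contact force between anything else and jar2 above 60 N or contact force between anything else and jar3 above 60 N).
It fails at once if the door is swung faster than 1.5 rad/s (velocity of joint door above 1.5 rad/s or velocity of joint door below -1.5 rad/s).
It fails at once if a bystander is moved more than 5 cm (distance of any of glue, blank, brush, tub, offcut from where it was at the start of the episode above 0.05 m).
Of jar1, jar2, jar3 only 2 to 3 are there at a start; the rules pass over those that are not, and their reading is None.
At some moment in a run one of jar1, jar2, jar3 may be knocked a few centimetres aside while the robot is not near it.
It also fails if it takes over 210 s, if anything falls off the work surface, if the arm or the gripper's body presses on something with over 40 N, if the wrist force passes 120 N, or if a joint passes its speed limit or range.

## Working session

There is one attempt and no reset: what is moved stays moved. The work goes in short steps, each a Python script; the robot and the scene stay as the last script left them, time stands still between calls to the robot, and variables do not carry over. Pictures are saved under pics/ and viewed, at most 14 in all, crops included, and the job is handed in when it is done.

```bash
mkdir -p pics; ls; cat > h.py <<'E'
import numpy as np, cv2
from cell import robot
def snap(name,f):
    c=robot.camera(name); cv2.imwrite(f'pics/{f}.png',c['image']); np.savez(f'pics/{f}.npz',**c); return c
def pt(c,u,v,r=1):
    z=c['z_map'][v-r:v+r+1,u-r:u+r+1]; z=np.median(z[z>0])
    return ray(c,u,v,z)
def ray(c,u,v,z):
    xy=cv2.undistortPoints(np.array([[[u,v]]],float),c['intrinsics'],c['dist'])[0,0]
    p=np.array([xy[0]*z,xy[1]*z,z,1]); return (np.linalg.inv(c['world_to_cam'])@p)[:3]
def cloud(c):
    h,w=c['z_map'].shape; u,v=np.meshgrid(np.arange(w),np.arange(h))
    xy=cv2.undistortPoints(np.stack([u,v],-1).reshape(-1,1,2).astype(float),c['intrinsics'],c['dist'])[:,0]
    z=c['z_map'].reshape(-1); P=np.c_[xy*z[:,None],z,np.ones_like(z)]@np.linalg.inv(c['world_to_cam']).T
    P=P[:,:3]; P[z<=0]=np.nan; return P.reshape(h,w,3)
E
python3 - <<'E'
from h import *
for n in('scene','top'):
    c=snap(n,n+'0'); print(np.linalg.inv(c['world_to_cam']).round(3),c['intrinsics'].round(0).tolist())
    cv2.imwrite(f'pics/{n}0b.png',cv2.resize(c['image'],(800,600)))
E
```

```text
cell.py
pics
[[-0.771  0.514 -0.375  1.098]
 [ 0.636  0.619 -0.461  0.678]
 [-0.005 -0.594 -0.805  1.332]
 [ 0.     0.     0.     1.   ]] [[412.0, 0.0, 253.0], [0.0, 412.0, 189.0], [0.0, 0.0, 1.0]]
[[-0.146 -0.967  0.211  0.371]
 [-0.989  0.143 -0.031  0.013]
 [-0.    -0.213 -0.977  1.098]
 [ 0.     0.     0.     1.   ]] [[357.0, 0.0, 257.0], [0.0, 357.0, 195.0], [0.0, 0.0, 1.0]]
```

View pics/scene0b.png

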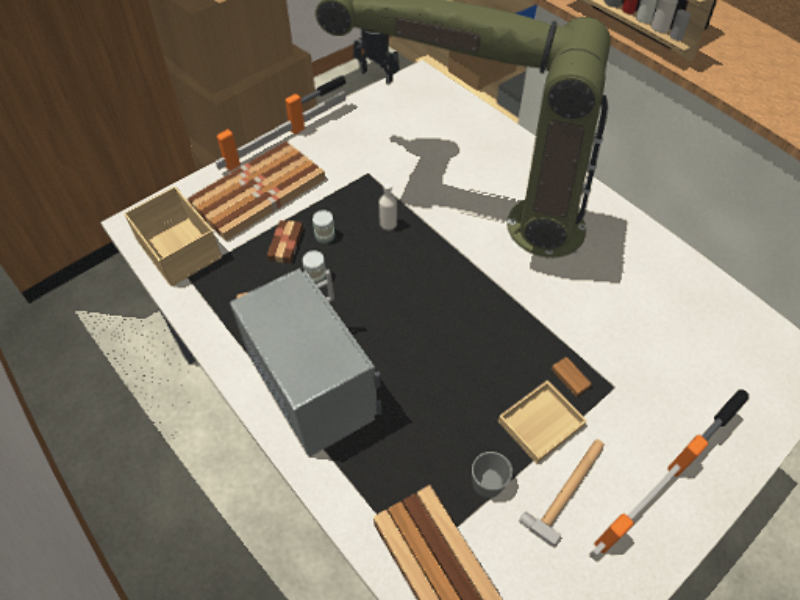

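View pics/top0b.png

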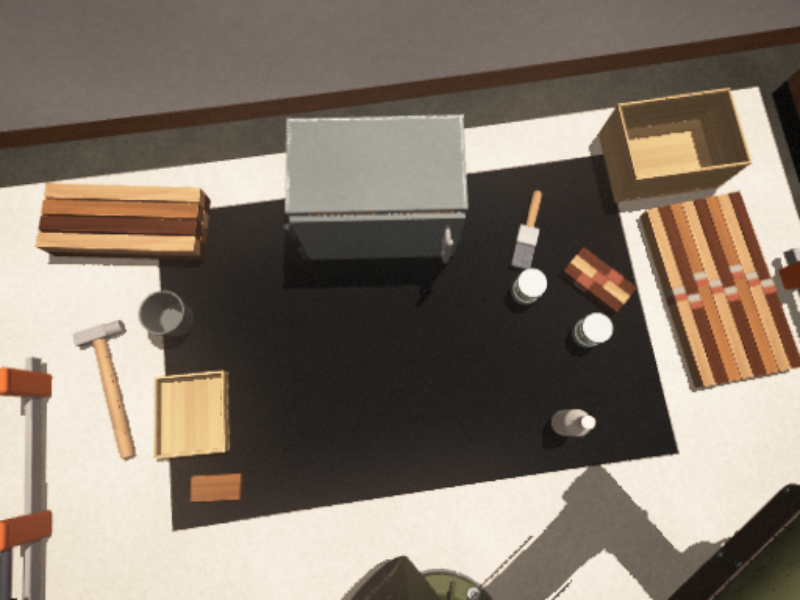

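The top view (800x600) shows two jars, with caps at about (530,282) and (593,328). It also shows the cabinet top (286–466, 117–213), handle (448,240), tray (154–229, 371–458), glue (575,423), tub (162,313) and offcut (216,488). The scene view shows the same things from behind the cabinet. Next I'll measure from both views.

```bash
python3 - <<'E'
from h import *
C={n:dict(np.load(f'pics/{n}0.npz')) for n in('top','scene')}
np.set_printoptions(precision=4,suppress=True)
for n,c in C.items():
    P=cloud(c); x,y,z=P[...,0],P[...,1],P[...,2]
    m=(z>.228)&(z<.245)&(x>.35)&(x<1)&(abs(y)<.4)
    if n=='top': m&=(x>.4)
    m=cv2.morphologyEx(m.astype(np.uint8),cv2.MORPH_OPEN,np.ones((3,3)))>0
    Q=P[m]; r=cv2.minAreaRect((Q[:,:2]*1000).astype(np.float32)); print(n,'cab',len(Q),np.median(Q[:,2]),r,cv2.boxPoints(r).tolist())
    # small objects: cluster 0.01<z<0.2
    m=((z>.012)&(z<.21)&(x>.1)&(x<.8)&(abs(y)<.5)).astype(np.uint8)
    k,L,s,ce=cv2.connectedComponentsWithStats(m)
    for i in range(1,k):
        if s[i,4]<60: continue
        Q=P[L==i]; zt=np.percentile(Q[:,2],97); T=Q[Q[:,2]>zt-.008]
        print(n,ce[i].round(),s[i,4],'ztop %.3f'%zt,'topmean',T[:,:2].mean(0),'min',Q.min(0),'max',Q.max(0))
# handle: bar top end
for n,box in(('top',(275,310,140,172)),('scene',(190,260,170,290))):
    P=cloud(C[n]);u0,u1,v0,v1=box;Q=P[v0:v1,u0:u1].reshape(-1,3)
    img=C[n]['image'][v0-30:v1+30,u0-40:u1+40]
    cv2.imwrite(f'pics/cr_{n}.png',cv2.resize(img,None,fx=5,fy=5,interpolation=2)[:600,:800])
E
```

```text
top cab 7081 0.236260172135902 ((804.4334716796875, -5.007476806640625), (301.66241455078125, 174.4788055419922), 83.31917572021484) [[700.239013671875, -144.66519165039062], [873.5330810546875, -164.96377563476562], [908.6279296875, 134.65023803710938], [735.3338623046875, 154.94882202148438]]
top [400. 115.] 245 ztop 0.112 topmean [ 0.7767 -0.4916] min [ 0.758  -0.4997  0.0122] max [ 0.7996 -0.4869  0.1145]
top [338. 165.] 857 ztop 0.076 topmean [ 0.5983 -0.2685] min [ 0.5704 -0.3387  0.0121] max [ 0.7996 -0.2409  0.0785]
top [247. 136.] 124 ztop 0.193 topmean [ 0.729  -0.0303] min [ 0.7157 -0.1455  0.0906] max [0.7679 0.1211 0.1943]
top [241. 154.] 2319 ztop 0.207 topmean [0.7067 0.0148] min [ 0.6466 -0.1448  0.0136] max [0.7313 0.1612 0.21  ]
top [106. 157.] 686 ztop 0.066 topmean [0.7841 0.4206] min [0.7594 0.3562 0.012 ] max [0.8    0.4997 0.0685]
top [383. 179.] 970 ztop 0.030 topmean [ 0.5962 -0.4146] min [ 0.5275 -0.4806  0.0122] max [ 0.6668 -0.3479  0.0323]
top [104. 200.] 610 ztop 0.077 topmean [0.6462 0.4303] min [0.6036 0.3848 0.0123] max [0.6852 0.4692 0.0804]
top [379
[... 1422 characters left out ...]
 [ 0.7998 -0.4835  0.1106]
scene [203. 173.] 296 ztop 0.193 topmean [ 0.6627 -0.1068] min [ 0.5721 -0.2944  0.0132] max [ 0.6819 -0.0977  0.2083]
scene [366. 240.] 266 ztop 0.023 topmean [0.3178 0.3691] min [0.2907 0.3231 0.0124] max [0.3421 0.4144 0.0257]
scene [232. 256.] 618 ztop 0.205 topmean [0.7546 0.1513] min [0.7189 0.1424 0.0124] max [0.7999 0.1641 0.2099]
scene [347. 268.] 393 ztop 0.032 topmean [0.4579 0.4077] min [0.3761 0.3353 0.012 ] max [0.5339 0.4723 0.0373]
scene [314. 301.] 404 ztop 0.077 topmean [0.6424 0.4239] min [0.6022 0.3845 0.0123] max [0.685  0.4663 0.0798]
scene [281. 329.] 420 ztop 0.064 topmean [0.7844 0.4251] min [0.7613 0.3567 0.0356] max [0.7999 0.4999 0.0682]
```

```bash
python3 - <<'E'
import cv2,numpy as np
a=cv2.imread('pics/top0.png')[120:190,260:360]; b=cv2.imread('pics/scene0.png')[130:260,170:260]
a=cv2.resize(a,(500,350),interpolation=2); b=cv2.resize(b,(300,433),interpolation=2)
o=np.zeros((433,800,3),np.uint8); o[:350,:500]=a; o[:,500:]=b; cv2.imwrite('pics/cr1.png',o)
E
```

```text
(no output)
```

View pics/cr1.png

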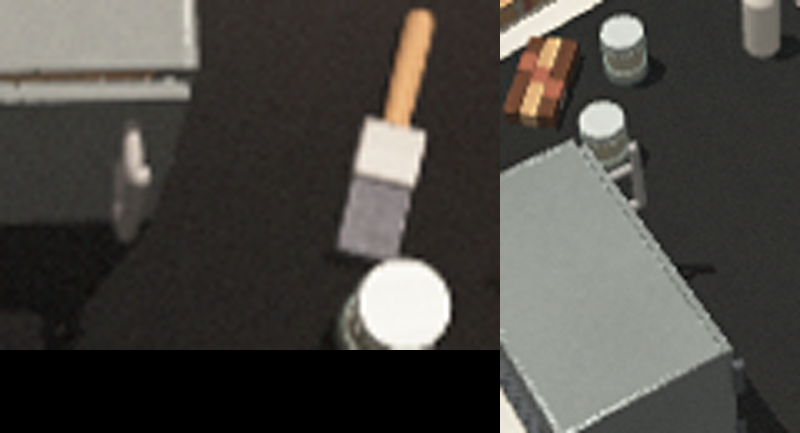

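The crops show the upright handle bar at about pixel (286,147) in the top view and (210,175) in the scene view. The lower jar in the top crop is at about (340,181). Next I'll compute the handle and door geometry.

```bash
python3 - <<'E'
from h import *
np.set_printoptions(precision=3,suppress=True)
yaw=np.radians(-6.8); R=np.array([[np.cos(yaw),-np.sin(yaw)],[np.sin(yaw),np.cos(yaw)]])
cen=np.array([.804,-.0055]); hin=cen+R@[-.085,.15]; print('corner',hin)
for n in('top','scene'):
    c=dict(np.load(f'pics/{n}0.npz')); P=cloud(c); D=(P[...,:2]-hin)@R; z=P[...,2]
    m=(D[...,0]<-.02)&(D[...,0]>-.09)&(D[...,1]<-.2)&(D[...,1]>-.31)&(z>.12)
    for lo in np.arange(.12,.24,.02):
        k=m&(z>=lo)&(z<lo+.02)
        if k.sum(): print(n,'z%.2f'%lo,k.sum(),'local',np.median(D[k],0),D[k].min(0),D[k].max(0),'world',np.median(P[k],0))
    k=(D[...,0]<.02)&(D[...,0]>-.03)&(D[...,1]<-.03)&(D[...,1]>-.23)&(z>.08)&(z<.19)
    if k.any(): print(n,'door face x',np.percentile(D[k][:,0],[5,50,95]))
    k=(z>.215)&(z<.23)&(D[...,0]<.01)&(D[...,0]>-.04)&(D[...,1]<.02)&(D[...,1]>-.32)
    if k.any(): print(n,'door top',k.sum(),np.percentile(D[k],[2,50,98],axis=0))
    # fit front line of cab top
for th in(0,.7,1.5): 
    print(robot.read_ee_rot())
E
```

```text
corner [0.737 0.154]
top z0.12 25 local [-0.042 -0.266] [-0.059 -0.274] [-0.021 -0.263] world [ 0.665 -0.106  0.127]
top z0.14 7 local [-0.058 -0.268] [-0.059 -0.273] [-0.056 -0.264] world [ 0.648 -0.106  0.149]
top z0.16 11 local [-0.058 -0.267] [-0.059 -0.274] [-0.053 -0.263] world [ 0.649 -0.104  0.167]
top z0.18 40 local [-0.034 -0.268] [-0.059 -0.275] [-0.021 -0.264] world [ 0.672 -0.109  0.191]
top z0.20 15 local [-0.057 -0.268] [-0.059 -0.274] [-0.053 -0.263] world [ 0.649 -0.106  0.209]
top z0.22 11 local [-0.053 -0.27 ] [-0.058 -0.273] [-0.05  -0.265] world [ 0.653 -0.107  0.221]
top door face x [-0.013 -0.012 -0.011]
top door top 625 [[-0.013 -0.291]
 [-0.008 -0.15 ]
 [-0.    -0.008]]
scene z0.12 17 local [-0.049 -0.265] [-0.056 -0.277] [-0.041 -0.259] world [ 0.657 -0.104  0.126]
scene z0.14 13 local [-0.05  -0.265] [-0.059 -0.271] [-0.047 -0.263] world [ 0.656 -0.104  0.151]
scene z0.16 8 local [-0.051 -0.265] [-0.055 -0.268] [-0.048 -0.262] world [ 0.655 -0.103  0.172]
scene z0.18 34 local [-0.042 -0.267] [-0.058 -0.274] [-0.024 -0.262] world [ 0.663 -0.107  0.189]
scene z0.20 18 local [-0.052 -0.266] [-0.056 -0.275] [-0.047 -0.263] world [ 0.655 -0.105  0.216]
scene z0.22 2 local [-0.056 -0.267] [-0.056 -0.272] [-0.056 -0.263] world [ 0.65  -0.105  0.223]
scene door top 229 [[-0.013 -0.29 ]
 [-0.008 -0.131]
 [ 0.006 -0.001]]
[-0.117  0.993  0.001 -0.   ]
[-0.117  0.993  0.001 -0.   ]
[-0.117  0.993  0.001 -0.   ]
```

```bash
cat >> h.py <<'E'
from scipy.spatial.transform import Rotation as Ro
YAW=np.radians(-6.8); HIN=np.array([.7372,.1535])
def q_down(a):  # tool down, closing axis (tool y) at world angle a
    y=np.array([np.cos(a),np.sin(a),0]); z=np.array([0,0,-1.]); return Ro.from_matrix(np.c_[np.cross(y,z),y,z]).as_quat()
def door(th,l):  # door-frame xy -> world at opening th
    a=YAW-th; return HIN+np.array([[np.cos(a),-np.sin(a)],[np.sin(a),np.cos(a)]])@np.asarray(l)
HB=np.array([-.052,-.266])
def hp(th,z,flip=0): return np.r_[door(th,HB),z], q_down(YAW-th+np.pi/2+flip*np.pi)
E
python3 - <<'E'
from h import *
np.set_printoptions(precision=2,suppress=True)
for f in(0,1):
    for th in(0,.4,.8,1.2,1.5,1.6):
        print(f,th,hp(th,0)[0],robot.solve_ik(*hp(th,.193,f)),robot.solve_ik(*hp(th,.28,f)) is not None)
for p in([.598,-.2685],[.4985,-.3685],door(1.5,[.036,-.08]),door(1.5,[.036,-.21]),[.456,.406]):
    for z in(.026,.2,.32):
        print(p,z,[None if (s:=robot.solve_ik([*p,z],q_down(a))) is None else round(s[5],2) for a in(0,np.pi/2,np.pi,-np.pi/2)])
E
```

```text
0 0 [ 0.65 -0.1   0.  ] [ 0.14  0.2   0.19  0.   -1.56 -1.83] True
0 0.4 [ 0.56 -0.05  0.  ] [ 0.26 -0.06 -0.08  0.   -1.55 -2.35] True
0 0.8 [0.49 0.03 0.  ] [ 0.48 -0.24 -0.25  0.   -1.57 -2.96] True
0 1.2 [0.47 0.14 0.  ] [ 0.7  -0.27 -0.27  0.   -1.57  2.69] True
0 1.5 [0.47 0.22 0.  ] [ 0.82 -0.17 -0.19  0.   -1.56  2.28] True
0 1.6 [0.48 0.24 0.  ] [ 0.84 -0.12 -0.14  0.   -1.55  2.15] True
1 0 [ 0.65 -0.1   0.  ] [ 0.14  0.2   0.19  0.   -1.56  1.31] True
1 0.4 [ 0.56 -0.05  0.  ] [ 0.26 -0.06 -0.08  0.   -1.55  0.79] True
1 0.8 [0.49 0.03 0.  ] [ 0.48 -0.24 -0.25  0.   -1.57  0.18] True
1 1.2 [0.47 0.14 0.  ] [ 0.7  -0.27 -0.27  0.   -1.57 -0.45] True
1 1.5 [0.47 0.22 0.  ] [ 0.82 -0.17 -0.19  0.   -1.56 -0.87] True
1 1.6 [0.48 0.24 0.  ] [ 0.84 -0.12 -0.14  0.   -1.55 -0.99] True
[0.598, -0.2685] 0.026 [None, np.float64(-1.45), np.float64(0.12), np.float64(1.69)]
[0.598, -0.2685] 0.2 [None, np.float64(-1.45), np.float64(0.12), np.float64(1.69)]
[0.598, -0.2685] 0.32 [None, np.float64(-1.45), np.float64(0.12), np.float64(1.69)]
[0.4985, -0.3685] 0.026 [np.float64(-2.83), np.f
[... 382 characters left out ...]
64(-2.05), np.float64(-0.48), np.float64(1.09)]
[0.66 0.12] 0.32 [np.float64(2.66), np.float64(-2.05), np.float64(-0.48), np.float64(1.09)]
[0.53 0.13] 0.026 [np.float64(2.53), np.float64(-2.18), np.float64(-0.61), np.float64(0.96)]
[0.53 0.13] 0.2 [np.float64(2.53), np.float64(-2.18), np.float64(-0.61), np.float64(0.96)]
[0.53 0.13] 0.32 [np.float64(2.53), np.float64(-2.18), np.float64(-0.61), np.float64(0.96)]
[0.456, 0.406] 0.026 [np.float64(2.09), np.float64(-2.63), np.float64(-1.06), np.float64(0.52)]
[0.456, 0.406] 0.2 [np.float64(2.09), np.float64(-2.63), np.float64(-1.06), np.float64(0.52)]
[0.456, 0.406] 0.32 [np.float64(2.09), np.float64(-2.63), np.float64(-1.06), np.float64(0.52)]
```

```bash
python3 - <<'E'
from h import *
robot.line_to([.14,-.584,.33],.2)
robot.goto(*hp(0,.33,1))
robot.command_gripper(.6,30)
robot.line_to(hp(0,.193,1)[0],.12)
print('wf',robot.read_wrist_force())
robot.command_gripper(0,30)
print('gap',robot.read_finger_gap(),robot.read_grasp_force(),robot.read_wrist_force())
mx=0
for th in np.arange(.1,1.51,.1):
    p,q=hp(th,.193,1); robot.line_to(p,.08,q); f=np.linalg.norm(robot.read_wrist_force()); mx=max(mx,f)
    print(round(th,1),round(f,1),round(robot.read_finger_gap(),3),end=' | ')
print(robot.read_clock())
snap('top','t1')
robot.command_gripper(.6)
robot.line_to(hp(1.5,.34,1)[0],.15)
robot.goto([.35,-.2,.35],q_down(-np.pi/2)); print(robot.read_clock())
a=snap('top','t2'); b=snap('scene','s2')
o=np.hstack([cv2.resize(a['image'][90:330,100:400],(500,400)),cv2.resize(b['image'][110:310,120:300],(300,333))[:333]] if 0 else [cv2.resize(a['image'][80:330,80:400],(448,350)),cv2.resize(b['image'][120:320,130:330],(350,350))])
cv2.imwrite('pics/o2.png',o)
E
```

```text
wf [ 0.20590057 -0.66728711  0.39084698]
gap 0.1261456351898776 29.4045290350914 [-3.33376881 -9.1490024   1.0436087 ]
0.1 8.5 0.128 | 0.2 8.7 0.126 | 0.3 8.4 0.124 | 0.4 8.2 0.123 | 0.5 8.3 0.123 | 0.6 6.6 0.13 | 0.7 6.1 0.127 | 0.8 6.8 0.122 | 0.9 8.1 0.123 | 1.0 6.7 0.128 | 1.1 5.9 0.129 | 1.2 5.7 0.125 | 1.3 7.4 0.128 | 1.4 7.2 0.128 | 1.5 10.3 0.126 | 12.7667
16.5167
```

View pics/o2.png

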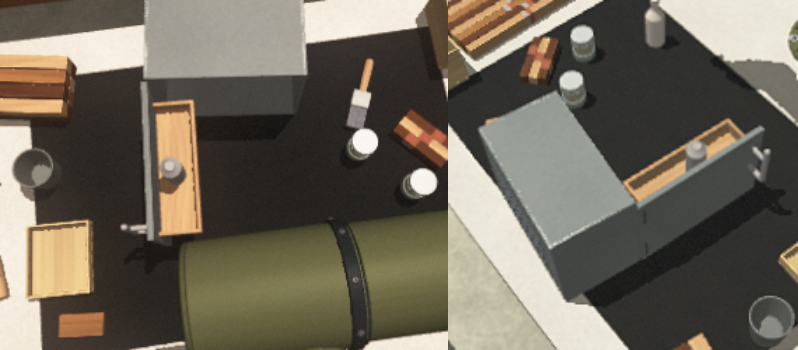

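The door is open to about 1.5 rad. The tin stands in the rack, just towards the free edge (right panel about (696,152), left panel about (172,168)), and both jars are unmoved. The grip command acts per pad, so for the jars I'll limit the squeeze by opening. Next I'll locate the tin, the door's actual angle and the rack.

```bash
python3 - <<'E'
from h import *
np.set_printoptions(precision=4,suppress=True)
for n in('t2','s2'):
    c=dict(np.load(f'pics/{n}.npz')); P=cloud(c); x,y,z=[P[...,i] for i in range(3)]
    # door panel top
    m=(z>.218)&(z<.23)&(x>.42)&(x<.72)&(y>.1)&(y<.19)
    Q=P[m]; v=np.linalg.svd(Q[:,:2]-Q[:,:2].mean(0),full_matrices=False)[2][0]; ang=np.arctan2(v[1],v[0])%np.pi
    print(n,'door',len(Q),Q.mean(0),'dir deg',np.degrees(ang),'theta',YAW+np.pi/2-ang, 'x',Q[:,0].min(),Q[:,0].max())
    th=YAW+np.pi/2-ang
    a=YAW-th; R=np.array([[np.cos(a),-np.sin(a)],[np.sin(a),np.cos(a)]]); D=(P[...,:2]-HIN)@R
    k=(D[...,0]>.004)&(D[...,0]<.07)&(D[...,1]<-.03)&(D[...,1]>-.27)&(z>.178)
    print('can top z',np.percentile(z[k],[50,97,100]))
    for lo,hi in((.18,.205),(.19,.2),(.205,.212),(.214,.235)):
        kk=k&(z>lo)&(z<hi)
        if kk.any(): print(lo,kk.sum(),'local',D[kk].min(0),D[kk].max(0),D[kk].mean(0),'world',P[kk].mean(0))
    r=(D[...,0]>.06)&(D[...,0]<.1)&(z>.162)&(z<.178)&(D[...,1]<0)&(D[...,1]>-.3); print('rail',r.sum(),np.percentile(D[r],[2,50,98],axis=0),np.median(z[r]))
    f=(D[...,0]>.01)&(D[...,0]<.065)&(z>.13)&(z<.15)&(D[...,1]<-.03)&(D[...,1]>-.27); print('floor',f.sum(),np.median(z[f]))
    # tray interior, floor and walls
    t=(z>.02)&(z<.04)&(x>.36)&(x<.55)&(y>.32)&(y<.49); r=cv2.minAreaRect((P[t][:,:2]*1000).astype(np.float32)); print('tray',r)
    t=(z>.0)&(z<.012)&(x>.42)&(x<.49)&(y>.37)&(y<.44); print('tray floor z',np.median(z[t]))
E
```

```text
t2 door 647 [0.5771 0.1583 0.2243] dir deg 176.74531078788445 theta -1.6326736730499543 x 0.4468322529005657 0.7188538494501553Traceback (most recent call last):
  File "<stdin>", line 12, in <module>
    return _quantile_unchecked(
        a, q, axis, out, overwrite_input, method, keepdims, weights)
    return _ureduce(a,
                    func=_quantile_ureduce_func,
    ...<5 lines>...
                    overwrite_input=overwrite_input,
                    method=method)
    r = func(a, **kwargs)
    result = _quantile(arr,
                       quantiles=q,
    ...<2 lines>...
                       out=out,
                       weights=wgt)
    slices_having_nans = np.isnan(arr[-1, ...])
                                  ~~~^^^^^^^^^
IndexError: index -1 is out of bounds for axis 0 with size 0
```

```bash
cat > m.py <<'E'
from h import *
np.set_printoptions(precision=4,suppress=True)
def meas(n):
    c=dict(np.load(f'pics/{n}.npz')); P=cloud(c); x,y,z=[P[...,i] for i in range(3)]
    m=(z>.218)&(z<.23)&(x>.42)&(x<.72)&(y>.1)&(y<.19)
    Q=P[m]; v=np.linalg.svd(Q[:,:2]-Q[:,:2].mean(0),full_matrices=False)[2][0]; ang=np.arctan2(v[1],v[0])%np.pi
    th=YAW+np.pi*1.5-ang; print(n,'theta',th)
    a=YAW-th; R=np.array([[np.cos(a),-np.sin(a)],[np.sin(a),np.cos(a)]]); D=(P[...,:2]-HIN)@R
    print('panel local',np.percentile((Q[:,:2]-HIN)@R,[2,50,98],axis=0))
    k=(D[...,0]>.004)&(D[...,0]<.07)&(D[...,1]<-.03)&(D[...,1]>-.27)&(z>.178)
    for lo,hi in((.19,.2),(.2,.21),(.205,.215),(.214,.235)):
        kk=k&(z>lo)&(z<hi)
        if kk.any(): print(lo,kk.sum(),'local',D[kk].min(0),D[kk].max(0),D[kk].mean(0),'world',P[kk].mean(0))
    r=(D[...,0]>.06)&(D[...,0]<.1)&(z>.162)&(z<.178)&(D[...,1]<0)&(D[...,1]>-.3)
    if r.any(): print('rail',r.sum(),np.percentile(D[r],[2,50,98],axis=0),np.median(z[r]))
    f=(D[...,0]>.01)&(D[...,0]<.065)&(z>.13)&(z<.15)&(D[...,1]<-.03)&(D[...,1]>-.27); 
    if f.any(): print('floor',f.sum(),np.median(z[f]))
    t=(z>.02)&(z<.04)&(x>.36)&(x<.55)&(y>.32)&(y<.49); r=cv2.minAreaRect((P[t][:,:2]*1000).astype(np.float32)); print('tray',r)
    t=(z>-.01)&(z<.015)&(x>.42)&(x<.49)&(y>.37)&(y<.44); print('tray floor z',np.median(z[t]))
E
python3 -c "
from m import *
meas('t2');meas('s2')"
```

```text
t2 theta 1.508918980539839
panel local [[-0.0077 -0.2853]
 [-0.0004 -0.1641]
 [ 0.0461 -0.025 ]]
0.19 38 local [ 0.004  -0.1835] [ 0.056  -0.0382] [ 0.0214 -0.1208] world [0.6153 0.139  0.1947]
0.2 36 local [ 0.004  -0.1912] [ 0.0567 -0.0308] [ 0.0187 -0.1237] world [0.6127 0.1418 0.205 ]
0.205 79 local [ 0.004  -0.1837] [ 0.0556 -0.0322] [ 0.0295 -0.1431] world [0.5927 0.1321 0.2118]
0.214 191 local [ 0.004  -0.1837] [ 0.0556 -0.0306] [ 0.0326 -0.1515] world [0.584  0.1296 0.2203]
rail 278 [[ 0.0613 -0.2791]
 [ 0.0785 -0.1575]
 [ 0.0822 -0.0264]] 0.17078666925609565
floor 1490 0.14090422560796328
tray ((454.9364318847656, 404.2891845703125), (131.8396453857422, 151.0308380126953), 87.19096374511719)
tray floor z 0.005992008976359209
s2 theta 1.5020150979702684
panel local [[-0.0107 -0.2839]
 [-0.0035 -0.1569]
 [ 0.0393 -0.0222]]
0.19 18 local [ 0.0162 -0.1694] [ 0.0435 -0.1455] [ 0.0252 -0.1545] world [0.5817 0.136  0.1959]
0.2 19 local [ 0.0168 -0.1846] [ 0.0454 -0.1446] [ 0.0266 -0.1578] world [0.5783 0.1348 0.2058]
0.205 45 local [ 0.0159 -0.1846] [ 0.0542 -0.1439] [ 0.0321 -0.1596] world [0.5762 0.1294 0.2112]
0.214 65 local [ 0.0049 -0.1815] [ 0.0509 -0.0379] [ 0.0325 -0.1606] world [0.5752 0.129  0.2204]
rail 181 [[ 0.0629 -0.2806]
 [ 0.0766 -0.1379]
 [ 0.0828 -0.0264]] 0.16834377756684304
floor 262 0.1391032640503761
tray ((454.2720947265625, 404.718994140625), (131.72239685058594, 154.79640197753906), 87.25923919677734)
tray floor z 0.003611364782147519
```

```bash
python3 - <<'E'
from h import *
th=1.505; q=q_down(YAW-th-np.pi/2); p=door(th,[.035,-.164]); print(p)
robot.command_gripper(.9,20)
robot.goto([*p,.34],q); robot.line_to([*p,.178],.1); print('wf',robot.read_wrist_force(),'t',robot.read_clock())
for g in(.55,.5,.49,.48,.47,.46,.45,.44,.43,.42,.41,.40):
    robot.command_gripper(g,20); robot.hold(.1); f=robot.read_grasp_force(); print(g,round(robot.read_finger_gap(),4),round(f,2),np.round(robot.read_wrist_force(),1))
    if f>11: break
print(robot.read_clock()); snap('top','t3')
E
```

```text
[0.57157915 0.12721821]
wf [-0.34861105  0.27743201  1.04002181] t 20.6583
0.55 0.5488 0.0 [-0.1  0.6  0. ]
0.5 0.499 0.0 [ 0.2 -0.7  0.7]
0.49 0.49 0.0 [-0.  -0.3 -1. ]
0.48 0.4822 0.09 [-0.1 -0.1  0.2]
0.47 0.4715 0.34 [0.7 0.4 0. ]
0.46 0.4628 16.16 [ 0.5  0.6 -0.4]
22.75
```

```bash
python3 - <<'E'
from h import *
p=robot.read_tcp_pos(); robot.line_to([p[0],p[1],.34],.12); print('lift',robot.read_grasp_force(),robot.read_finger_gap())
q=q_down(np.pi); T=[.4545,.4045]
robot.goto([*T,.34],q); robot.line_to([*T,.08],.15); robot.line_to([*T,.0445],.03)
print('down',robot.read_grasp_force(),robot.read_wrist_force())
robot.command_gripper(.5); robot.hold(.2); robot.command_gripper(.7)
robot.line_to([*T,.25],.15); robot.goto([.4,-.05,.35],q_down(-np.pi/2)); print(robot.read_clock())
for n in('top','scene'):
    c=snap(n,n[0]+'4'); P=cloud(c); x,y,z=[P[...,i] for i in range(3)]
    for nm,b in(('can',(x>.39)&(x<.52)&(y>.35)&(y<.46)&(z>.045)),('jars',(x>.4)&(x<.75)&(y>-.5)&(y<-.12)&(z>.06)&(z<.09))):
        k,L,s,ce=cv2.connectedComponentsWithStats(b.astype(np.uint8))
        for i in range(1,k):
            if s[i,4]>25:
                Q=P[L==i]; t=Q[Q[:,2]>.066]; (cx,cy),r=cv2.minEnclosingCircle((t[:,:2]*1000).astype(np.float32)); print(n,nm,ce[i].round(),s[i,4],'ztop',np.percentile(Q[:,2],95).round(3),'circle',round(cx,1),round(cy,1),round(r,1),'med',np.median(t,0).round(4))
a,b=[cv2.imread(f'pics/{f}.png') for f in('t4','s4')]
cv2.imwrite('pics/o4.png',np.hstack([cv2.resize(a[80:330,80:400],(448,350)),cv2.resize(b[120:320,130:330],(350,350))]))
E
```

```text
lift 16.223684549331665 0.4623466184042819
down 16.22450977563858 [-0.0688541   0.1008665  -0.82276743]
32.8417
top can [116. 264.] 213 ztop 0.092 circle 454.7 403.3 20.7 med [0.455  0.398  0.0825]
top jars [340. 181.] 278 ztop 0.076 circle 598.6 -268.9 27.4 med [ 0.5979 -0.2686  0.0726]
top jars [381. 210.] 299 ztop 0.076 circle 496.5 -370.2 27.4 med [ 0.4964 -0.3688  0.0732]
scene can [349. 263.] 134 ztop 0.091 circle 453.5 406.1 21.7 med [0.4597 0.4061 0.0794]
scene jars [206. 140.] 117 ztop 0.073 circle 498.1 -368.3 29.6 med [ 0.4988 -0.3686  0.0696]
scene jars [200. 166.] 136 ztop 0.076 circle 598.9 -270.0 29.6 med [ 0.5998 -0.2673  0.0717]
```

View pics/o4.png

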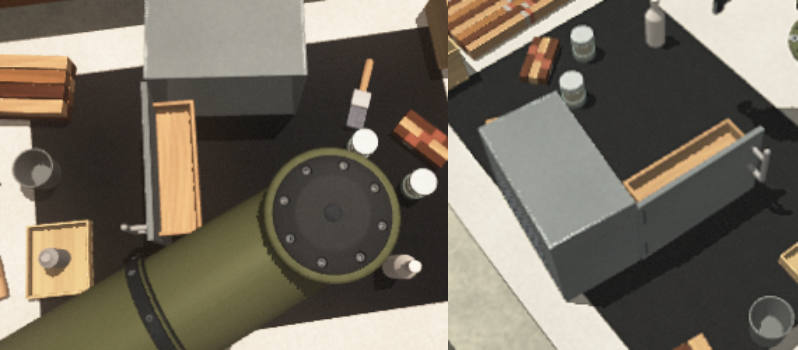

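Left panel: the tin stands upright in the tray at about (52,258). The rack is empty, and both jars are at their earlier places. Next I'll place the first jar.

```bash
cat >> h.py <<'E'
def jar(p,a,th,ly,qz=.030):
    robot.command_gripper(.85,20)
    robot.goto([*p,.3],q_down(a)); robot.line_to([*p,.10],.2); robot.line_to([*p,qz],.06)
    print('wf',np.round(robot.read_wrist_force(),1))
    for g in np.r_[.70,.68,np.arange(.67,.62,-.002)]:
        robot.command_gripper(g,20); robot.hold(.08); f=robot.read_grasp_force()
        if f>5.5: break
    print('grip',round(g,4),robot.read_finger_gap(),f)
    if f<4: raise SystemExit('no grip')
    robot.line_to([*p,qz+.02],.05); print('lift',robot.read_grasp_force()); robot.line_to([*p,.34],.15)
    t=door(th,[.036,ly]); q=q_down(YAW-th-np.pi/2)
    robot.goto([*t,.34],q); print('carried',robot.read_grasp_force(),robot.read_finger_gap())
    robot.line_to([*t,.20],.12); robot.line_to([*t,qz+.1425],.03)
    z=qz+.1425
    while z>qz+.137 and robot.read_wrist_force()[2]<1.5+0.: 
        z-=.0007; robot.line_to([*t,z],.02)
    print('z',z-qz,np.round(robot.read_wrist_force(),1),robot.read_grasp_force(),robot.read_tcp_pos())
    robot.command_gripper(.69); robot.hold(.2); robot.command_gripper(.74)
    robot.line_to([*t,.34],.12); print('clock',robot.read_clock())
E
python3 - <<'E'
from m import *
meas('t4');meas('s4')
jar([.598,-.269],-np.pi/2,1.505,-.092)
robot.goto([.35,-.15,.35],q_down(-np.pi/2))
snap('top','t5'); snap('scene','s5')
a,b=[cv2.imread(f'pics/{f}.png') for f in('t5','s5')]
cv2.imwrite('pics/o5.png',np.hstack([cv2.resize(a[80:330,80:400],(448,350)),cv2.resize(b[120:320,130:330],(350,350))]))
E
```

```text
t4 theta 1.5144151338113918
panel local [[-0.0068 -0.2859]
 [-0.0004 -0.1619]
 [ 0.0049 -0.0242]]
0.19 60 local [ 0.0041 -0.2543] [ 0.0054 -0.0323] [ 0.0047 -0.1492] world [0.588  0.1581 0.1951]
0.2 63 local [ 0.0042 -0.2699] [ 0.0053 -0.0343] [ 0.0047 -0.1479] world [0.5893 0.158  0.2049]
0.205 66 local [ 0.0041 -0.2631] [ 0.0053 -0.0405] [ 0.0047 -0.1574] world [0.5798 0.1586 0.2102]
0.214 98 local [ 0.004  -0.2684] [ 0.0052 -0.0303] [ 0.0046 -0.1515] world [0.5857 0.1583 0.2204]
rail 255 [[ 0.0627 -0.2749]
 [ 0.0795 -0.1464]
 [ 0.0826 -0.0257]] 0.17053115474956237
floor 1740 0.14090572946666252
tray ((455.05499267578125, 404.3038330078125), (131.5934295654297, 151.04994201660156), 87.5433120727539)
tray floor z 0.006128202968192276
s4 theta 1.5141852122715465
panel local [[-0.0086 -0.2855]
 [-0.0027 -0.1472]
 [ 0.0045 -0.0235]]
0.214 14 local [ 0.0042 -0.2674] [ 0.0068 -0.0569] [ 0.0049 -0.1435] world [0.5937 0.1576 0.2198]
rail 198 [[ 0.0638 -0.2794]
 [ 0.0779 -0.1545]
 [ 0.0837 -0.0264]] 0.1678074313865101
floor 314 0.13901315344616894
tray ((455.08648681640625, 404.7081298828125), (131.66766357421875, 155.53297424316406), 86.98194885253906)
tray floor z 0.00381476679729964
wf [-0.5  0.2 -0.5]
grip 0.65 0.6506695806385482 8.6908520758152
lift 8.787027150392532
carried 8.778842389583588 0.6537645555898476
z 0.13899999999999996 [-2.7  0.   4.2] 9.272748827934265 [0.6436 0.1224 0.1701]
clock 51.2167
```

View pics/o5.png

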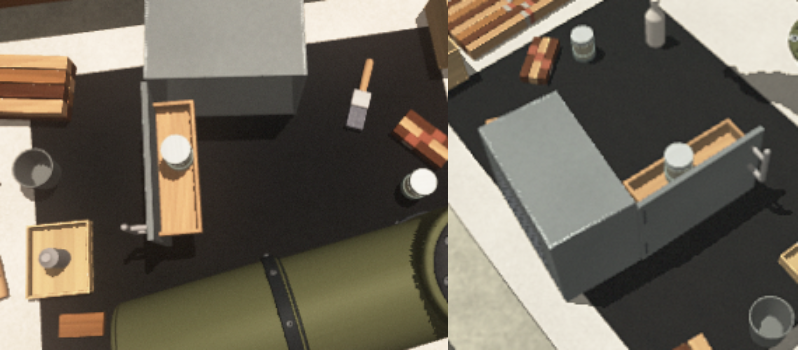

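The jar stands in the rack (left panel (176,152)), and the other jar is still at (421,184). I'll check its place in the rack and the other jar's position, then move the second one.

```bash
cat >> h.py <<'E'
def tops(n,th=1.512):
    P=cloud(dict(np.load(f'pics/{n}.npz'))); x,y,z=[P[...,i] for i in range(3)]
    a=YAW-th; R=np.array([[np.cos(a),-np.sin(a)],[np.sin(a),np.cos(a)]]); D=(P[...,:2]-HIN)@R
    for nm,b in(('rack',(D[...,0]>.009)&(D[...,0]<.072)&(D[...,1]<-.03)&(D[...,1]>-.275)&(z>.203)&(z<.222)),('jars',(x>.4)&(x<.75)&(y>-.5)&(y<-.12)&(z>.06)&(z<.09))):
        k,L,s,_=cv2.connectedComponentsWithStats(b.astype(np.uint8))
        for i in range(1,k):
            if s[i,4]>40:
                Q=(D if nm=='rack' else P[...,:2])[L==i]; c,r=cv2.minEnclosingCircle((Q*1000).astype(np.float32)); print(n,nm,s[i,4],'c',np.round(c,1),'r',round(r,1),'z',np.percentile(z[L==i],[5,50,95]).round(4))
E
python3 -c "
from h import *
tops('t5');tops('s5')"
```

```text
t5 rack 349 c [  47.3 -131. ] r 27.4 z [0.2096 0.2127 0.2153]
t5 jars 297 c [ 496.6 -369.5] r 27.7 z [0.0674 0.0725 0.0759]
s5 rack 193 c [  48.5 -130.6] r 28.5 z [0.2068 0.2104 0.2148]
s5 jars 113 c [ 499.  -369.6] r 29.4 z [0.0617 0.0687 0.0737]
```

The rack jar is upright but now about 4 cm towards the free edge of where I put it, which looks like the announced knock. It's still within limits, at rack (+9, +21) mm. The free-edge end has room for jar two at local y = -218 mm with about 10 mm clearance on each side.

```bash
python3 - <<'E'
from h import *
jar([.498,-.3695],np.radians(-114),1.512,-.218)
robot.goto([.35,-.15,.35],q_down(-np.pi/2))
snap('top','t6'); snap('scene','s6'); tops('t6'); tops('s6')
a,b=[cv2.imread(f'pics/{f}.png') for f in('t6','s6')]
cv2.imwrite('pics/o6.png',np.hstack([cv2.resize(a[80:330,80:400],(448,350)),cv2.resize(b[120:320,130:330],(350,350))]))
E
```

```text
wf [-0.3  0.6  0.8]
grip 0.65 0.6526459865314381 8.683618158102036
lift 8.774682730436325
carried 8.767510056495667 0.6528095790246148
z 0.13899999999999996 [-3.9  0.3  6. ] 9.309255927801132 [0.51756231 0.13055325 0.17002245]
clock 71.1333
t6 rack 349 c [  47.8 -130.8] r 27.4 z [0.2099 0.2128 0.2153]
t6 rack 380 c [  37.1 -218.2] r 27.4 z [0.2099 0.2128 0.2152]
s6 rack 185 c [  38.  -218.5] r 28.5 z [0.2065 0.2106 0.215 ]
s6 rack 194 c [  46.9 -132.8] r 29.3 z [0.2055 0.2108 0.2146]
```

View pics/o6.png

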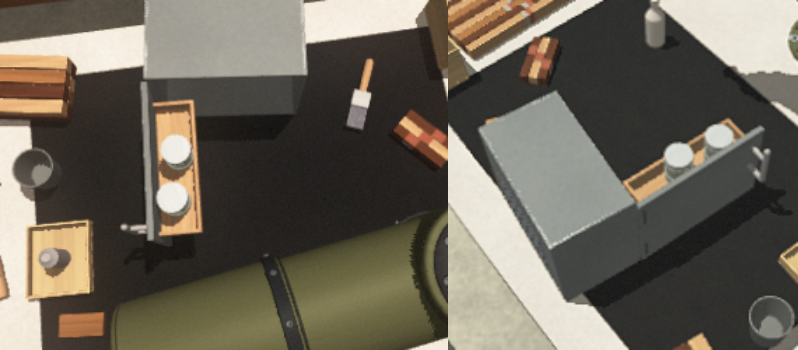

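Both jars stand upright in the rack at (176,150) and (173,197) in the left panel, with heights OK. No third jar is in view. Next I'll shut the door slowly.

```bash
python3 - <<'E'
from h import *
p,q=hp(1.5,.34,1)
robot.command_gripper(.6,30); robot.goto(p,q); robot.line_to(hp(1.5,.193,1)[0],.1); print(np.round(robot.read_wrist_force(),1))
robot.command_gripper(0,30); print('gap',robot.read_finger_gap(),robot.read_grasp_force())
for th in np.r_[np.arange(1.4,.05,-.1),.05,0]:
    p,q=hp(th,.193,1); robot.line_to(p,.06,q); print(round(th,2),np.linalg.norm(robot.read_wrist_force()).round(1),round(robot.read_finger_gap(),3),end=' | ')
robot.hold(.3); print(robot.read_wrist_force())
robot.command_gripper(.5); robot.line_to(hp(0,.34,1)[0],.12)
robot.goto([.3,-.3,.38],q_down(-np.pi/2)); print(robot.read_clock())
a=snap('top','t7'); b=snap('scene','s7')
for n in('t7','t0' if 0 else 'top0','s7','scene0'):
    P=cloud(dict(np.load(f'pics/{n}.npz'))); R=np.array([[np.cos(YAW),-np.sin(YAW)],[np.sin(YAW),np.cos(YAW)]]); D=(P[...,:2]-HIN)@R; z=P[...,2]
    k=(D[...,0]<.0)&(D[...,0]>-.08)&(D[...,1]<-.02)&(D[...,1]>-.28)&(z>.215)&(z<.23); print(n,k.sum(),np.polyfit(D[k][:,1],D[k][:,0],1) if k.sum()>5 else '',end=' ')
    k=(D[...,0]<-.03)&(D[...,0]>-.09)&(D[...,1]<-.2)&(D[...,1]>-.31)&(z>.2)&(z<.23);print(np.median(D[k],0))
cv2.imwrite('pics/o7.png',np.hstack([cv2.resize(a['image'][80:330,80:400],(448,350)),cv2.resize(b['image'][120:320,130:330],(350,350))]))
E
```

```text
[ 0.6 -1.  -0.3]
gap 0.12216982844785125 30.70106863975525
1.4 8.3 0.125 | 1.3 6.2 0.122 | 1.2 5.5 0.128 | 1.1 4.1 0.126 | 1.0 5.4 0.124 | 0.9 7.1 0.129 | 0.8 8.2 0.131 | 0.7 8.5 0.127 | 0.6 9.4 0.127 | 0.5 10.3 0.123 | 0.4 11.2 0.121 | 0.3 12.0 0.127 | 0.2 11.5 0.125 | 0.1 11.9 0.126 | 0.05 13.1 0.129 | 0.0 12.2 0.126 | [ -2.37574354 -10.75073044   3.8624247 ]
90.125
t7 568 [ 0.02984991 -0.00476482] [-0.05540585 -0.26745149]
top0 564 [ 0.02648489 -0.00503583] [-0.05577527 -0.26822413]
s7 194 [ 0.03769363 -0.00440444] [-0.05341654 -0.26806136]
scene0 194 [ 0.05379023 -0.00258695] [-0.05197404 -0.26615999]
```

View pics/o7.png

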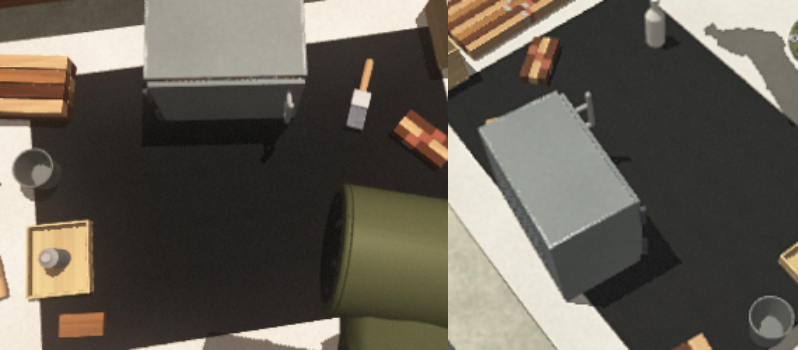

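The door is shut: the handle is within 2 mm of its starting place. The tin stands in the tray at (52,258), and the bystanders haven't moved. I'm handing the job in.

```bash
python3 -c "
from cell import robot
print(robot.finish_job())"
```

```text
the job is handed in; nothing more can be done
None
```

The job is handed in, verdict not shown: the tin stands in the tray, both jars found were upright in the rack before I closed the door (hidden since), and the door is shut, with about 9 N the highest squeeze I read on a jar.

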